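Level the bench shelf and keep the spirit level pressed on

TASK

Stand the yellow spirit level upright and lengthwise on the middle of the small plywood shelf and let go of it, then turn the red knob of the levelling foot until the bubble stands centred between its two rings. Finish by pressing down on the spirit level with a steady, moderate push of about 10 N, and end still pressing, with the bubble centred; leave the other things on the bench alone.

Things in the scene. Friction and masses are not known exactly. Their poses are not given: they have to be found in the camera images.
- level_center (a point): centre, 19 mm above the base, of the loose yellow spirit level with black ends: 160 mm long (x), 28 wide (y), 38 high (z), 0.3 kg; stands upright on the bench at first. A window in its top (64 mm long, 2 mm lower than the ends) shows a green vial with a dark bubble and two black rings; press on the flat tops 30 to 76 mm either side of the centre.
- bubble (a joint): place of the bubble along the level's x axis, m; 0 = centred between the rings, which leave it 2.5 mm play each way. The bubble (12 mm long) runs to the higher end, about 0.40 m per rad of slope (7 mm per degree), stops at +-0.022; needs about 0.8 s to settle.
- shelf_spot (a point): middle of the upper face of the small plywood shelf (215 mm along x, 80 mm along y), about 60 to 70 mm above the bench; tilts with it. The shelf is hinged at its -x end to a grey stand fixed to the bench; the red knob of the levelling foot is at its +x end. x runs from hinge to knob, z is square to the board.
- knob_grip (a point): middle of the red knurled knob of the levelling foot: upright cylinder, 39 mm across, 26 mm high, top 12 mm above this point, with a white pointer line; 152 mm from shelf_spot along +x, 24 mm above the board's face, free all round. Clockwise from above lowers the knob end: 14 mrad of slope and 3.7 mm of sinking per rad.
- knob (a joint): turn of the knob, rad, growing clockwise from above, range 0 to 7.5. At the start the knob end of the shelf is too high: 1.1 to 2.1 rad of clockwise turn make it level. The knob turns stiffly (0.08 N m) and stays where it is left.
- green_pack: clear pack of fasteners with green card, 60x73x26 mm; a bystander, leave it alone (origin under its centre)
- yellow_pack: clear pack of fasteners with yellow card, 55x73x26 mm; a bystander, leave it alone (origin under its centre)
- tape_rule: dark green tape measure, 32x79x62 mm; a bystander, leave it alone (origin under its centre)
- yellow_driver: screwdriver with yellow handle, lying, 29x202x28 mm; a bystander, leave it alone (origin under its centre)
- blue_box: blue carton of hooks, 60x119x29 mm; a bystander, leave it alone (origin under its centre)
- plug_carton: small red carton, 26x27x34 mm; a bystander, leave it alone (origin under its centre)

How it is judged:
By the outcome, as a careful person would: the job done as asked, in the order asked, and still so for the second after the job is handed in, while the arm keeps its last pose, push and grip.
It also fails if it takes over 72 s, if anything falls off the work surface, if the arm or the gripper's body presses on something with over 40 N, if the wrist force passes 120 N, or if a joint passes its speed limit or range.

ROBOT

A 7-joint arm with a two-finger parallel gripper is mounted at the origin on a cart in front of the work surface, level with it; the furniture and walls round the work are solid. World frame = base frame: x ahead of the robot, y to its left, z up, the work surface at z = 0. Lengths are in m, angles in rad, forces in N, time in s.
With the tool pointing down it reaches from about 0.425 to 0.95 m from the base axis. Payload 4.7 kg.
Tool frame: the origin (TCP) lies midway between the tips of the shut fingers; the grasp point (between the pads) lies 19 mm behind it; z points along the fingers, y is the line along which they close (so a half turn about z gives the same grasp; the last joint's range is limited). The gripper opens to 87 mm and grips with 3 to 60 N. Pads are 19 mm wide; open, the fingers measure 117 mm over their backs; the gripper's body (75 mm by 190 mm) begins 51 mm behind the grasp point.
Start: joints at [1.18, 0.469, -0.049, 1.532, 0.024, 1.141, -0.082], TCP at [0.239, -0.631, 0.223] pointing down, gripper open.
Joint ranges: [-2.59, 2.59], [-0.33, 1.99], [-1.39, 1.29], [0.1, 2.45], [-1.04, 4.18], [0.21, 1.99], [-2.66, 2.66]. Speed limits (rad/s): [2.57, 2.57, 3.14, 3.14, 3.14, 3.14, 3.14].

INTERFACE

Orientations are given as a unit quaternion [x, y, z, w].
In Python, from rig import manip, viewer gives the robot as it stands. The module is installed in compiled form; this text tells all that it offers.
- The arm moves only by the tool move_arm, never from a script. Its argument "motion" is a list that holds one entry, the list of rows, each a list of 7 numbers: the shift along the tool's x, y, z each as a share of 0.3 m, from -1 to 1, then the turn, a rotation vector about the tool's x, y, z each as a share of 120 degrees, from -1 to 1, then the finger opening in mm, from 0 to 87. In form: [[[dx, dy, dz, ax, ay, az, jaw], ...]]. A call has 1 to 10 rows; each row is the pose to reach, as a shift and turn from the pose commanded when the call began, along the tool's axes at that moment; what a row does not reach only later rows make up. A row lasts 1/12 s, in which the tool goes at most 41.7 mm and 7.16 degrees, less where a joint would pass 70% of its speed; a pose out of reach is approached as far as the arm can. A call with a number of a shift or a turn outside -1 to 1 is refused whole. A call with a gripper value outside its range is refused whole. The fingers move at their own pace and stop on an object; the grip force is fixed at half the most. Time passes only in rows, so rows that repeat a pose let the fingers close. It gives the time, the measured TCP pose, the force, the opening and the grip force at its end, in the units of the state.
- manip.state(): the state, without advancing time (a new reading comes with each control period).
- viewer.snapshot(name): name is "scene" or "top" or "wrist"; returns a dict with "img" (400x640x3 uint8, red, green, blue), "depth" (400x640 float32, m along the optical axis (not along the pixel's ray), 0 where there is no reading), "mtx" (3x3 intrinsics, pixels), "R" (3x3) and "t" (3): a world point X has camera coordinates R X + t; the wrist camera has in their place "tool_from_camera" (4x4, takes a point from camera to tool coordinates, whose origin is the TCP and whose axes are the flange's). Camera axes: x right, y down, z forward; pixel columns grow to the right and rows downward; lengths in m; the calibration is good to about 2 mm. A picture is of the moment at which its call begins: read the wrist's pose just before it.
- manip.job_done(): hands the job in; it is judged then, once.
The state is a dict: "time": time; "joint_pos": joint angles; "dq": joint speeds; "tau": joint torques, N m; "ee_pos": TCP position; "eef_rot": TCP orientation; "ft_force": force on the tool from outside, world axes, zero at the start; "ft_torque": the same for the moment, N m; "finger_gap": opening from 0.0 (shut) to 1.0 (fully open); "grasp_force": force on a finger pad.
Only numpy, scipy, OpenCV 4.12 (cv2) and the standard library are available. Lean on these libraries where they do the work, as an engineer would, in place of code of your own. Each camera call takes 0.05 s, during which the arm holds its last target. There are 200 camera calls.

## Working session

There is one attempt and no reset: what is moved stays moved. The work goes in short steps, Python scripts to look and compute and a tool call to move; the robot and the scene stay as the last step left them, time stands still between calls to the robot, and variables do not carry over. Pictures are saved under pics/ and viewed, at most 10 in all, crops included, and the job is handed in when it is done.

Besides the shell and the picture viewer there is one more tool, called after "Emit:" as name(argument=value, ...) on one line, values as JSON. move_arm: Moves the arm, as the interface text tells. Shift numbers are shares of 0.3 m and turn numbers shares of 120 degrees, none past 1 either way. Its arguments: {"type":"object","properties":{"motion":{"type":"array","items":{"type":"array","items":{"type":"array","items":{"type":"number"}}}}},"required":["motion"]}

```bash
mkdir -p pics; cat > h.py <<'E'
import numpy as np, cv2
from rig import manip, viewer
from scipy.spatial.transform import Rotation as Ro
def snap(n,f=None):
    s=manip.state(); d=viewer.snapshot(n)
    if n=="wrist":
        T=np.eye(4);T[:3,:3]=Ro.from_quat(s["eef_rot"]).as_matrix();T[:3,3]=s["ee_pos"]
        M=T@np.array(d["tool_from_camera"])
    else:
        M=np.eye(4);M[:3,:3]=np.array(d["R"]).T;M[:3,3]=-np.array(d["R"]).T@np.array(d["t"])
    d["M"]=M
    if f: cv2.imwrite("pics/"+f,cv2.cvtColor(d["img"],cv2.COLOR_RGB2BGR))
    K=np.array(d["mtx"]);v,u=np.mgrid[:400,:640];z=d["depth"]
    P=np.stack([(u-K[0,2])/K[0,0]*z,(v-K[1,2])/K[1,1]*z,z],-1)
    d["P"]=P@M[:3,:3].T+M[:3,3]; d["hsv"]=cv2.cvtColor(d["img"],cv2.COLOR_RGB2HSV)
    return d
def ray(d,u,v,zp):
    K=np.array(d["mtx"]);r=d["M"][:3,:3]@np.array([(u-K[0,2])/K[0,0],(v-K[1,2])/K[1,1],1]);o=d["M"][:3,3]
    return o+r*(zp-o[2])/r[2]
E
python3 - <<'E'
from h import *
s=manip.state();print({k:np.round(v,3).tolist() for k,v in s.items()})
print(np.round(Ro.from_quat(s["eef_rot"]).as_matrix(),3))
for n in("scene","top"):
    d=snap(n,n+"0.png");print(n,np.round(d["M"],3).tolist(),np.round(d["mtx"],1).tolist())
E
```

```text
{'time': 0.0, 'joint_pos': [1.18, 0.469, -0.049, 1.534, 0.024, 1.141, -0.082], 'dq': [0.001, 0.002, -0.002, -0.001, -0.0, 0.0, 0.0], 'tau': [-0.0, -50.797, -0.08, -23.615, -0.061, 0.038, 0.0], 'ee_pos': [0.239, -0.631, 0.221], 'eef_rot': [0.984, 0.18, -0.0, -0.001], 'ft_force': [1.089, 0.002, -0.144], 'ft_torque': [0.049, 0.006, -0.012], 'grasp_force': 0.0, 'finger_gap': 0.997}
[[ 0.935  0.354 -0.001]
 [ 0.354 -0.935  0.002]
 [-0.    -0.002 -1.   ]]
scene [[-0.895, -0.264, 0.36, 0.106], [-0.446, 0.561, -0.698, 0.887], [-0.018, -0.785, -0.619, 0.909], [0.0, 0.0, 0.0, 1.0]] [[414.0, 0.0, 312.1], [0.0, 414.0, 195.0], [0.0, 0.0, 1.0]]
top [[-0.029, -0.997, 0.078, 0.489], [-1.0, 0.028, -0.011, 0.001], [0.009, -0.078, -0.997, 1.323], [0.0, 0.0, 0.0, 1.0]] [[420.0, 0.0, 315.3], [0.0, 420.0, 196.9], [0.0, 0.0, 1.0]]
```

View pics/top0.png

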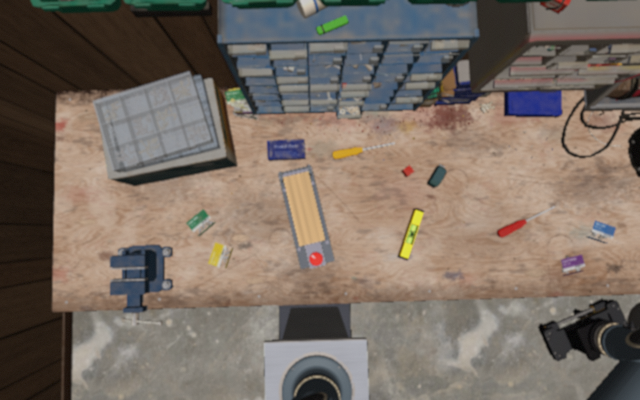

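View pics/scene0.png

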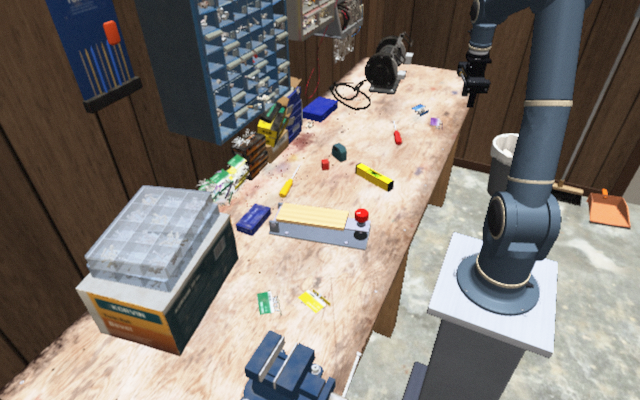

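Top view: the level is at about (412,234), tilted. The shelf centre is near (305,205), with the knob at (316,258) towards the robot. The scene view agrees: the bystanders are clear of the shelf except the blue box near its hinge end.

```bash
python3 - <<'E'
from h import *
d=snap("top")
def comp(mask,name,roi,zp=None):
    m=np.zeros((400,640),np.uint8);x0,x1,y0,y1=roi;m[y0:y1,x0:x1]=mask[y0:y1,x0:x1]*255
    n,l,st,c=cv2.connectedComponentsWithStats(m)
    i=1+np.argmax(st[1:,4]);mm=l==i
    P=d["P"][mm];r=cv2.minAreaRect(np.argwhere(mm)[:,::-1].astype(np.float32))
    print(name,st[i,4],"px",np.round(c[i],1),"mean",np.round(P.mean(0),4),"zpct",np.round(np.percentile(P[:,2],[5,50,95]),4),r)
    box=cv2.boxPoints(r)
    if zp: 
        print("  ray c",np.round(ray(d,*r[0],zp),4)); print("  box",[np.round(ray(d,*b,zp)[:2],4).tolist() for b in box])
    return mm
H,S,V=[d["hsv"][...,i].astype(int) for i in range(3)]
lev=comp((H>22)&(H<36)&(S>120)&(V>90),"level",(390,440,200,270),0.037)
comp(((H<8)|(H>172))&(S>150)&(V>100),"knob",(295,335,240,275),0.12)
b=comp((H>10)&(H<24)&(S>40)&(V>110)&(d["P"][...,2]>0.05)&(d["P"][...,2]<0.1),"board",(270,340,150,260),0.07)
P=d["P"][b];A=np.c_[P[:,:2],np.ones(len(P))];print("plane",np.linalg.lstsq(A,P[:,2],rcond=None)[0])
print(d["P"][255:260,312:320,2].round(3))
s=snap("scene")
h=s["hsv"].astype(int);k=((h[...,0]<8)|(h[...,0]>172))&(h[...,1]>150);k[:200]=0;k[235:]=0;k[:,:345]=0;k[:,380:]=0
q=s["P"][k];print("scene knob",np.round(np.percentile(q,[2,50,98],axis=0),4))
E
```

```text
level 433 px [411.  233.4] mean [ 0.4702 -0.3021  0.0406] zpct [0.0223 0.0362 0.0412] ((410.9500427246094, 233.65000915527344), (10.435514450073242, 50.596439361572266), 18.43494987487793)
  ray c [ 0.4691 -0.3027  0.037 ]
  box [[0.4025, -0.26], [0.5473, -0.3157], [0.5363, -0.3457], [0.3917, -0.2898]]
knob 103 px [316.  258.8] mean [ 0.4065 -0.0096  0.1142] zpct [0.0987 0.1023 0.1071] ((315.5, 258.5), (11.0, 11.0), 90.0)
  ray c [ 0.408  -0.0082  0.12  ]
  box [[0.4239, 0.007], [0.423, -0.0242], [0.392, -0.0233], [0.3929, 0.0079]]
board 1893 px [303.8 208.1] mean [0.5555 0.0224 0.0624] zpct [0.0575 0.0624 0.0673] ((303.8502502441406, 208.1010284423828), (71.67483520507812, 26.6824893951416), 76.55138397216797)
  ray c [0.5548 0.0219 0.07  ]
  box [[0.652, 0.0834], [0.6687, 0.0049], [0.4586, -0.0388], [0.4426, 0.0387]]
plane [-0.02277251 -0.00338798  0.07511159]
[[0.1   0.104 0.101 0.103 0.104 0.103 0.108 0.103]
 [0.098 0.099 0.103 0.101 0.101 0.108 0.101 0.102]
 [0.097 0.103 0.099 0.104 0.105 0.104 0.102 0.102]
 [0.1   0.102 0.103 0.102 0.103 0.104 0.102 0.104]
 [0.101 0.104 0.106 0.099 0.097 0.1   0.101 0.103]]
scene knob [[ 0.3227 -0.0254  0.0793]
 [ 0.3999  0.0015  0.1006]
 [ 0.4207  0.2044  0.2834]]
```

Emit:
move_arm(motion=[[[1,-0.68,0.1,0,0,0.35,87],[1,-0.68,0.1,0,0,0.35,87],[1,-0.68,0.1,0,0,0.35,87],[1,-0.68,0.1,0,0,0.35,87],[1,-0.68,0.1,0,0,0.35,87],[1,-0.68,0.1,0,0,0.35,87],[1,-0.68,0.1,0,0,0.35,87],[1,-0.68,0.1,0,0,0.35,87],[1,-0.68,0.1,0,0,0.35,87],[1,-0.68,0.1,0,0,0.35,87]]])

```text
time: 1.03
ee_pos: [0.4523, -0.326, 0.192]
eef_rot: [0.984, -0.178, 0.0, -0.002]
ft_force: [0.7, 0.8, 0.4]
finger_gap: 1.003
grasp_force: 0.0
```

```bash
cat >> h.py <<'E'
def plan(p,yaw):
    """shares to reach TCP p pointing down with tool y at world angle yaw (deg)"""
    s=manip.state();R=Ro.from_quat(s["eef_rot"])
    y=np.array([np.cos(np.radians(yaw)),np.sin(np.radians(yaw)),0]);z=np.array([0,0,-1.])
    T=Ro.from_matrix(np.c_[np.cross(y,z),y,z])
    print("t",round(s["time"],2),"at",np.round(s["ee_pos"],4),"F",np.round(s["ft_force"],1),"shift",np.round(R.inv().apply(np.array(p)-s["ee_pos"])/.3,3),"turn",np.round((R.inv()*T).as_rotvec()*180/np.pi/120,3))
def levelpose(d,zp,roi=None):
    H,S,V=[d["hsv"][...,i].astype(int) for i in range(3)]
    m=((H>22)&(H<36)&(S>120)&(V>90)).astype(np.uint8)
    if roi: k=np.zeros_like(m);k[roi[2]:roi[3],roi[0]:roi[1]]=1;m*=k
    n,l,st,c=cv2.connectedComponentsWithStats(m);i=1+np.argmax(st[1:,4])
    r=cv2.minAreaRect(np.argwhere(l==i)[:,::-1].astype(np.float32))
    b=np.array([ray(d,*q,zp) for q in cv2.boxPoints(r)])
    e=[b[1]-b[0],b[2]-b[1]];L=max(e,key=np.linalg.norm);W=min(e,key=np.linalg.norm)
    print("level",st[i,4],r,"c",np.round(ray(d,*r[0],zp),4),"L",np.linalg.norm(L).round(4),"W",np.linalg.norm(W).round(4),"ang",np.degrees(np.arctan2(L[1],L[0])).round(2))
E
python3 - <<'E'
from h import *
d=snap("wrist","w1.png");levelpose(d,0.038);plan([.469,-.303,.15],-111)
E
```

```text
level 1101 ((27.27688980102539, 10.84564208984375), (25.072261810302734, 68.29838562011719), 52.495853424072266) c [ 0.7192 -0.1196  0.038 ] L 0.0712 W 0.0196 ang -81.23
t 1.08 at [ 0.45   -0.3299  0.1922] F [ 0.1 -0.   0.9] shift [ 0.028 -0.106  0.141] turn [-0.001  0.     0.002]
```

View pics/w1.png

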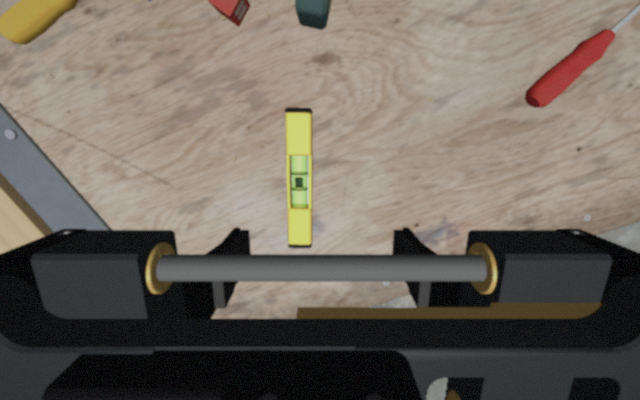

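The wrist view shows the level nearly in line with the tool, spanning columns 286–312 and rows 108–247. Its window is centred at (299,182).

```bash
python3 - <<'E'
from h import *
d=snap("wrist");levelpose(d,0.038,(265,335,95,255))
g=cv2.cvtColor(d["img"],cv2.COLOR_RGB2GRAY)
print("ends",np.round(ray(d,298.5,107.5,.038),4),np.round(ray(d,300.5,247,.038),4), "bub",np.round(ray(d,299.5,183,.036),4))
plan([.469,-.303,.15],-111)
E
```

```text
level 827 ((294.72161865234375, 177.47286987304688), (133.47816467285156, 25.37151336669922), 88.72696685791016) c [ 0.4733 -0.3064  0.038 ] L 0.1514 W 0.0267 ang 159.76
ends [ 0.5408 -0.3382  0.038 ] [ 0.393  -0.2812  0.038 ] bub [ 0.4653 -0.3088  0.036 ]
t 1.13 at [ 0.4482 -0.3328  0.1924] F [ 0.6 -1.1  0.2] shift [ 0.029 -0.118  0.141] turn [-0.  0. -0.]
```

Emit:
move_arm(motion=[[[0.033,-0.108,0.2,0,0,0,87],[0.033,-0.108,0.2,0,0,0,87],[0.033,-0.108,0.2,0,0,0,87],[0.033,-0.108,0.2,0,0,0,87],[0.033,-0.108,0.2,0,0,0,87],[0.033,-0.108,0.2,0,0,0,87]]])

```text
time: 1.63
ee_pos: [0.4683, -0.3103, 0.1344]
eef_rot: [0.983, -0.186, 0.001, 0.001]
ft_force: [0.2, 0.2, -0.1]
finger_gap: 1.0
grasp_force: 0.0
```

```bash
python3 - <<'E'
from h import *
d=snap("wrist","w2.png");plan([.468,-.307,.006],-111)
H,S,V=[d["hsv"][...,i].astype(int) for i in range(3)]
m=(H>22)&(H<36)&(S>120)&(V>90)
for v in range(60,300,20):
    u=np.flatnonzero(m[v,200:420])+200
    if len(u): print(v,u.min(),u.max(),len(u),np.round(ray(d,(u.min()+u.max())/2,v,.038),4))
E
```

```text
t 1.68 at [ 0.4684 -0.3099  0.1343] F [-0.4 -0.6  0.4] shift [-0.006 -0.009  0.428] turn [ 0.001 -0.002 -0.004]
140 300 329 4 [ 0.5244 -0.3257  0.038 ]
160 300 328 3 [ 0.5082 -0.3187  0.038 ]
200 302 303 2 [ 0.4777 -0.295   0.038 ]
220 303 328 2 [ 0.455 -0.299  0.038]
240 302 328 9 [ 0.4363 -0.291   0.038 ]
```

View pics/w2.png

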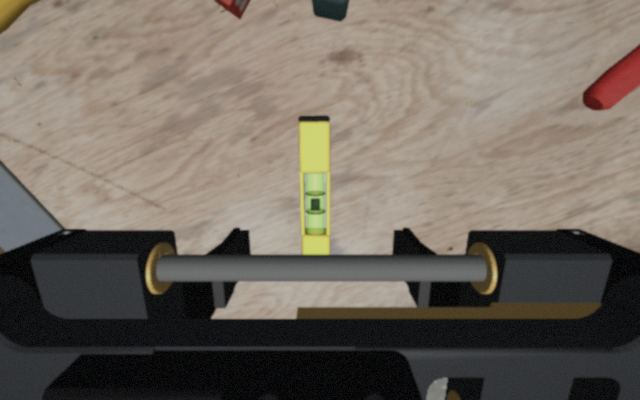

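The wrist view shows the level upright between the fingers, centre near (315,190), 6 mm off the finger midline at about (321). I'll shift to suit, go down and grip.

Emit:
move_arm(motion=[[[-0.004,-0.02,0.2,0,0,0.004,87],[-0.004,-0.02,0.3,0,0,0.004,87],[-0.004,-0.02,0.4,0,0,0.004,87],[-0.004,-0.02,0.415,0,0,0.004,87],[-0.004,-0.02,0.415,0,0,0.004,87],[-0.004,-0.02,0.415,0,0,0.004,10],[-0.004,-0.02,0.415,0,0,0.004,10],[-0.004,-0.02,0.415,0,0,0.004,10],[-0.004,-0.02,0.415,0,0,0.004,10],[-0.004,-0.02,0.415,0,0,0.004,10]]])

```text
time: 2.52
ee_pos: [0.4702, -0.3022, 0.0094]
eef_rot: [0.982, -0.189, 0.001, 0.0]
ft_force: [0.1, 0.2, -0.2]
finger_gap: 0.706
grasp_force: 0.0
```

Emit:
move_arm(motion=[[[0,0,0,0,0,0,10],[0,0,0,0,0,0,10],[0,0,0,0,0,0,10]]])

```text
time: 2.77
ee_pos: [0.4694, -0.3017, 0.0082]
eef_rot: [0.982, -0.189, 0.0, 0.0]
ft_force: [-0.3, -0.4, 0.0]
finger_gap: 0.481
grasp_force: 0.0
```

Emit:
move_arm(motion=[[[0,0,0,0,0,0,10],[0,0,0,0,0,0,10],[0,0,0,0,0,0,10],[0,0,0,0,0,0,10],[0,0,0,0,0,0,10],[0,0,0,0,0,0,10]]])

```text
time: 3.27
ee_pos: [0.4692, -0.3021, 0.008]
eef_rot: [0.982, -0.189, -0.0, 0.0]
ft_force: [-1.0, -1.3, -0.6]
finger_gap: 0.321
grasp_force: 30.0
```

```bash
python3 - <<'E'
from h import *
plan([.47,-.302,.16],-78.2);plan([.5548,.0219,.16],-78.2)
E
```

```text
t 3.27 at [ 0.4692 -0.3021  0.008 ] F [-1.  -1.3 -0.6] shift [ 0.002 -0.001 -0.507] turn [ 0.    0.   -0.28]
t 3.27 at [ 0.4692 -0.3021  0.008 ] F [-1.  -1.3 -0.6] shift [-0.135 -1.109 -0.507] turn [ 0.    0.   -0.28]
```

Emit:
move_arm(motion=[[[0,0,-0.2,0,0,0,10],[0,0,-0.4,0,0,0,10],[-0.02,-0.1,-0.5,0,0,-0.05,10],[-0.04,-0.22,-0.5,0,0,-0.1,10],[-0.06,-0.34,-0.5,0,0,-0.15,10],[-0.08,-0.46,-0.5,0,0,-0.2,10],[-0.1,-0.58,-0.5,0,0,-0.25,10],[-0.12,-0.7,-0.5,0,0,-0.28,10],[-0.135,-0.82,-0.5,0,0,-0.28,10],[-0.135,-0.92,-0.5,0,0,-0.28,10]]])

```text
time: 4.1
ee_pos: [0.5328, -0.0263, 0.1575]
eef_rot: [0.994, 0.105, -0.001, -0.001]
ft_force: [0.0, 0.3, -2.5]
finger_gap: 0.32
grasp_force: 30.0
```

```bash
python3 - <<'E'
from h import *
d=snap("wrist");plan([.5548,.0219,.16],-78.2)
cv2.imwrite("pics/w3.png",cv2.cvtColor(d["img"],cv2.COLOR_RGB2BGR))
E
```

```text
t 4.15 at [ 0.5358 -0.0192  0.158 ] F [ 3.8  6.  -1.4] shift [ 0.091 -0.12  -0.005] turn [-0.003 -0.002  0.006]
```

View pics/w3.png

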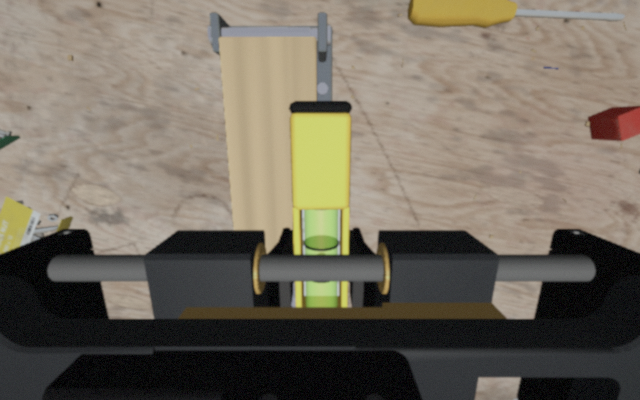

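Emit:
move_arm(motion=[[[0.105,-0.157,0,0,0,0,10],[0.105,-0.157,0,0,0,0,10],[0.105,-0.157,0.0,0,0,0,10],[0.105,-0.157,0.1,0,0,0,10],[0.105,-0.157,0.16,0,0,0,10],[0.105,-0.157,0.16,0,0,0,10],[0.105,-0.157,0.16,0,0,0,10]]])

```text
time: 4.73
ee_pos: [0.5538, 0.0217, 0.109]
eef_rot: [0.995, 0.103, -0.002, -0.0]
ft_force: [-0.3, -0.9, -2.1]
finger_gap: 0.32
grasp_force: 30.0
```

```bash
python3 - <<'E'
from h import *
d=snap("wrist");plan([.5548,.0219,.16],-78.2)
cv2.imwrite("pics/w4.png",cv2.cvtColor(d["img"],cv2.COLOR_RGB2BGR))
H,S,V=[d["hsv"][...,i].astype(int) for i in range(3)]
# board edge rows: wood board z 0.05..0.075 from depth
b=(d["P"][...,2]>0.045)&(d["P"][...,2]<0.08)&(H<28)&(S>50)&(V>100)
for v in range(0,230,15):
    u=np.flatnonzero(b[v]); 
    if len(u)>20: print(v,u.min(),u.max(),np.round(ray(d,u.min(),v,.0615)[:2],4),np.round(ray(d,u.max(),v,.0615)[:2],4))
E
```

```text
t 4.78 at [0.5551 0.0219 0.1102] F [ 0.1  0.5 -2.6] shift [-0.001 -0.    -0.166] turn [-0.  0.  0.]
75 260 376 [0.6464 0.0835] [0.6624 0.0069]
90 261 375 [0.6371 0.0814] [0.653  0.0051]
105 262 374 [0.6276 0.0792] [0.6435 0.0033]
120 263 374 [0.6178 0.077 ] [0.6338 0.0008]
135 263 373 [0.6077 0.0755] [ 0.6237 -0.0011]
150 264 372 [0.5974 0.0732] [ 0.6133 -0.003 ]
165 265 372 [0.5868 0.0708] [ 0.6028 -0.0057]
180 266 371 [0.576  0.0683] [ 0.5919 -0.0078]
195 266 371 [0.5646 0.0666] [ 0.5808 -0.0107]
210 267 370 [0.5531 0.064 ] [ 0.5692 -0.0128]
225 268 370 [0.5413 0.0613] [ 0.5575 -0.0159]
```

View pics/w4.png

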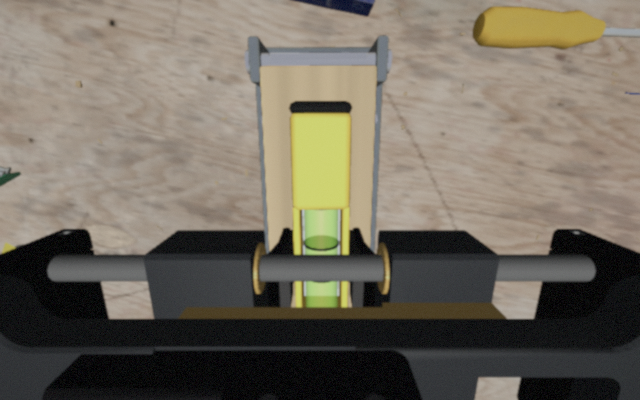

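The wrist view shows the level parallel to the board and nearly centred; board edges are at columns 261–375, with its far end near row 66. The board's middle comes out at (0.555, 0.024), so I need 2 mm sideways.

Emit:
move_arm(motion=[[[0,-0.007,0.06,0,-0.01,0,10],[0,-0.007,0.1,0,-0.01,0,10],[0,-0.007,0.11,0,-0.01,0,10],[0,-0.007,0.12,0,-0.01,0,10],[0,-0.007,0.125,0,-0.01,0,10],[0,-0.007,0.125,0,-0.01,0,10],[0,-0.007,0.125,0,-0.01,0,10]]])

```text
time: 5.37
ee_pos: [0.5551, 0.0242, 0.0731]
eef_rot: [0.995, 0.103, -0.01, 0.001]
ft_force: [-0.2, -0.9, -3.1]
finger_gap: 0.318
grasp_force: 30.0
```

Emit:
move_arm(motion=[[[0,0,0.005,0,0,0,10],[0,0,0.005,0,0,0,10],[0,0,0.005,0,0,0,10]]])

```text
time: 5.62
ee_pos: [0.5548, 0.0243, 0.0712]
eef_rot: [0.995, 0.103, -0.01, 0.001]
ft_force: [0.5, -0.4, -3.2]
finger_gap: 0.32
grasp_force: 30.0
```

Emit:
move_arm(motion=[[[0,0,0.004,0,0,0,10],[0,0,0.004,0,0,0,10],[0,0,0.004,0,0,0,10]]])

```text
time: 5.87
ee_pos: [0.5549, 0.0243, 0.0709]
eef_rot: [0.995, 0.103, -0.01, 0.001]
ft_force: [-2.7, -0.7, 5.3]
finger_gap: 0.318
grasp_force: 30.0
```

Emit:
move_arm(motion=[[[0,0,0,0,0,0,60],[0,0,0,0,0,0,60],[0,0,0,0,0,0,60],[0,0,0,0,0,0,60],[0,0,0,0,0,0,60],[0,0,0,0,0,0,60],[0,0,-0.1,0,0,0,60],[0,0,-0.2,0,0.01,0,60],[0,0,-0.33,0,0.01,0,60],[-0.1,0,-0.43,0,0.01,0,60]]])

```text
time: 6.7
ee_pos: [0.5329, 0.0202, 0.2017]
eef_rot: [0.995, 0.104, 0.003, -0.001]
ft_force: [1.7, -0.3, 1.3]
finger_gap: 0.69
grasp_force: 0.0
```

```bash
python3 - <<'E'
from h import *
d=snap("scene");t=snap("top")
H,S,V=[t["hsv"][...,i].astype(int) for i in range(3)]
levelpose(t,0.099,(270,340,170,260))
a=cv2.resize(d["img"][175:265,240:400],None,fx=5,fy=5,interpolation=cv2.INTER_CUBIC)
cv2.imwrite("pics/s5.png",cv2.cvtColor(a,cv2.COLOR_RGB2BGR)); plan([.405,-.008,.18],-78)
E
```

```text
level 102 ((297.8529968261719, 186.41175842285156), (10.429031372070312, 9.701424598693848), 75.96376037597656) c [0.6174 0.0373 0.099 ] L 0.0307 W 0.0284 ang -167.56
t 6.8 at [0.5291 0.0185 0.2041] F [ 0.5 -0.5  0.8] shift [-0.424  0.002  0.077] turn [ 0.001 -0.004 -0.002]
```

View pics/s5.png

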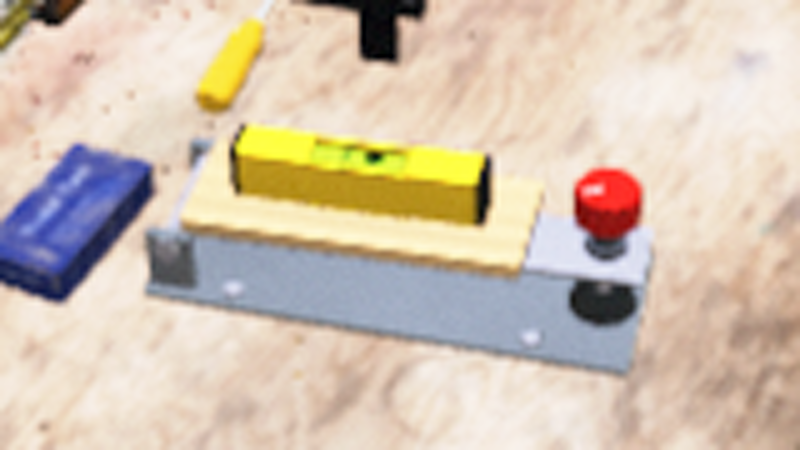

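The level stands on the shelf, with its bubble towards the knob end as expected. Next I'll see how close the arm can get to the knob.

Emit:
move_arm(motion=[[[-0.13,0,0,0,0,0,87],[-0.26,0,0.05,0,0,0,87],[-0.4,0,0.1,0,0,0,87],[-0.4,0,0.2,0,0,0,87],[-0.4,0,0.25,0,0,0,87],[-0.4,0,0.25,0,0,0,87],[-0.4,0,0.25,0,0,0,87]]])

```text
time: 7.38
ee_pos: [0.4107, -0.0058, 0.1234]
eef_rot: [0.995, 0.103, -0.001, -0.0]
ft_force: [0.5, -0.2, 0.9]
finger_gap: 0.991
grasp_force: 0.0
```

```bash
python3 - <<'E'
from h import *
print(np.round(manip.state()["joint_pos"],3));d=snap("wrist","w6.png");plan([.406,-.009,.13],-78)
t=snap("scene");K=np.array(t["mtx"])
h=t["hsv"].astype(int);k=((h[...,0]<8)|(h[...,0]>172))&(h[...,1]>150);k[:200]=0;k[235:]=0;k[:,:345]=0;k[:,380:]=0
vu=np.argwhere(k);c=(vu.min(0)+vu.max(0))/2;print(vu.min(0),vu.max(0),"scene knob c@.09",np.round(ray(t,c[1],c[0],.09),4))
E
```

```text
[ 0.193  0.19  -0.313  2.217  0.085  0.748 -1.54 ]
t 7.43 at [ 0.4118 -0.0056  0.1242] F [0.9 0.4 0.7] shift [-0.021  0.007 -0.019] turn [-0.    -0.    -0.001]
[206 355] [222 367] scene knob c@.09 [ 0.4068 -0.0153  0.09  ]
```

View pics/w6.png

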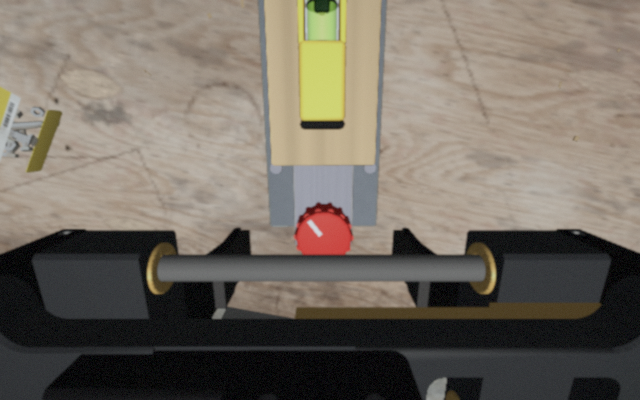

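The wrist view shows the knob at columns 295–353, centre about (324,232), and its pointer line visible. The fingers can straddle it. I'll refine its centre.

```bash
python3 - <<'E'
from h import *
d=snap("wrist");h=d["hsv"].astype(int);k=((h[...,0]<8)|(h[...,0]>172))&(h[...,1]>120)&(h[...,2]>60);k[:,:280]=0;k[:,370:]=0;k[:190]=0;k[262:]=0
vu=np.argwhere(k)
for v in range(200,256,6):
    u=np.flatnonzero(k[v])
    if len(u): print(v,u.min(),u.max(),np.round([ray(d,u.min(),v,.102)[:2],ray(d,u.max(),v,.102)[:2]],4).tolist())
P=d["P"][k];q=P[(P[:,2]>.095)];print(np.percentile(P[:,2],[5,50,95]),"min",q.min(0),"max",q.max(0))
pts=np.array([ray(d,*x,.102)[:2] for x in cv2.convexHull(vu[vu[:,0]<254][:,::-1].astype(np.int32))[:,0]]).astype(np.float32)
A=np.c_[2*pts,np.ones(len(pts))];s=np.linalg.lstsq(A,(pts**2).sum(1),rcond=None)[0];print("circle",s[:2],np.sqrt(s[2]+s[0]**2+s[1]**2))
plan([.406,-.009,.13],-30)
E
```

```text
206 317 330 [[0.4298, 0.0011], [0.4316, -0.0074]]
212 307 340 [[0.4243, 0.0069], [0.4289, -0.0149]]
218 300 345 [[0.4192, 0.0107], [0.4254, -0.0191]]
224 298 348 [[0.4147, 0.0112], [0.4216, -0.0221]]
230 297 349 [[0.4102, 0.0111], [0.4176, -0.0238]]
236 294 351 [[0.4055, 0.0123], [0.4136, -0.0261]]
242 297 349 [[0.4016, 0.0094], [0.4089, -0.0258]]
248 297 349 [[0.3971, 0.0086], [0.4046, -0.0268]]
254 301 344 [[0.3932, 0.005], [0.3994, -0.0244]]
[0.09007313 0.10220082 0.1036394 ] min [ 0.39322055 -0.02790279  0.09514791] max [0.48188892 0.0123161  0.28667882]
circle [ 0.41014049 -0.0071168 ] 0.020478754164419157
t 7.53 at [ 0.4125 -0.0056  0.1248] F [-0.8 -0.5 -0.2] shift [-0.023  0.007 -0.018] turn [ 0.001 -0.001 -0.401]
```

Emit:
move_arm(motion=[[[-0.016,0.003,0,0,0,-0.383,87],[-0.016,0.003,0,0,0,-0.383,87],[-0.016,0.003,0,0,0,-0.383,87],[-0.016,0.003,0,0,0,-0.383,87],[-0.016,0.003,0,0,0,-0.383,87],[-0.016,0.003,0.05,0,0,-0.383,87],[-0.016,0.003,0.1,0,0,-0.383,87],[-0.016,0.003,0.15,0,0,-0.383,87],[-0.016,0.003,0.153,0,0,-0.383,87],[-0.016,0.003,0.153,0,0,-0.383,87]]])

```text
time: 8.37
ee_pos: [0.4069, -0.0076, 0.0782]
eef_rot: [0.875, 0.483, -0.0, -0.0]
ft_force: [0.2, 0.1, 0.4]
finger_gap: 0.999
grasp_force: 0.0
```

```bash
python3 - <<'E'
from h import *
print(np.round(manip.state()["joint_pos"],3));plan([.408,-.0075,.078],-32)
E
```

```text
[ 0.275  0.277 -0.412  2.261  0.186  0.634 -0.834]
t 8.37 at [ 0.4069 -0.0076  0.0782] F [0.2 0.1 0.4] shift [0.002 0.003 0.001] turn [-0.     0.    -0.002]
```

Emit:
move_arm(motion=[[[0.002,0.002,0,0,0,0,20],[0.002,0.002,0,0,0,0,20],[0.002,0.002,0,0,0,0,20],[0.002,0.002,0,0,0,0,20],[0.002,0.002,0,0,0,0,20],[0.002,0.002,0,0,0,0,20],[0.002,0.002,0,0,0,0,20],[0.002,0.002,0,0,0,0,20],[0.002,0.002,0,0,0,0,20],[0.002,0.002,0,0,0,0,20]]])

```text
time: 9.2
ee_pos: [0.4068, -0.0072, 0.078]
eef_rot: [0.875, 0.483, -0.001, -0.0]
ft_force: [-3.3, 1.4, 2.9]
finger_gap: 0.441
grasp_force: 30.0
```

```bash
cat >> h.py <<'E'
def bub(d,zp=.099,roi=(225,420,150,275)):
    """dark bubble centre against vial window, top view-less: print window extents along level axis"""
    pass
E
python3 - <<'E'
from h import *
s=manip.state();print(np.round(s["ft_force"],1),s["finger_gap"],s["grasp_force"])
d=snap("scene");a=d["img"][195:225,280:345]
cv2.imwrite("pics/s7.png",cv2.cvtColor(cv2.resize(a,None,fx=12,fy=12,interpolation=cv2.INTER_CUBIC),cv2.COLOR_RGB2BGR))
E
```

```text
[-3.3  1.4  2.9] 0.44100712481427046 29.955768487416208
```

Emit:
move_arm(motion=[[[0,0,0.001,0,0,0.04,20],[0,0,0.002,0,0,0.085,20],[0,0,0.003,0,0,0.13,20],[0,0,0.004,0,0,0.175,20],[0,0,0.006,0,0,0.22,20],[0,0,0.007,0,0,0.265,20],[0,0,0.008,0,0,0.31,20],[0,0,0.009,0,0,0.35,20],[0,0,0.01,0,0,0.38,20],[0,0,0.01,0,0,0.38,20]]])

```text
time: 10.08
ee_pos: [0.407, -0.0084, 0.075]
eef_rot: [0.994, 0.106, -0.001, 0.001]
ft_force: [-2.5, -2.2, 3.4]
finger_gap: 0.441
grasp_force: 29.8
```

```bash
python3 - <<'E'
from h import *
s=manip.state();print(np.round(s["joint_pos"],3));plan([.4068,-.0075,.075],-78)
d=snap("wrist","w7.png")
H,S,V=[d["hsv"][...,i].astype(int) for i in range(3)]
print(H[0:60:6,322],S[0:60:6,322],V[0:60:6,322])
t=snap("top");P=t["P"];h=t["hsv"].astype(int)
E
```

```text
[ 0.124  0.267 -0.238  2.271  0.111  0.615 -1.555]
t 10.08 at [ 0.407  -0.0084  0.075 ] F [-2.5 -2.2  3.4] shift [ 0.    -0.003 -0.   ] turn [0.001 0.001 0.001]
[26 31 31 32 31 32 31 31 31 32] [140 124 123 121 124 120 120 121 121 119] [178 209 210 211 210 212 211 211 210 212]
```

Turning well at about 0.8 rad; on to about 1.5 rad.

Emit:
move_arm(motion=[[[0,0,0.001,0,0,0.04,20],[0,0,0.002,0,0,0.085,20],[0,0,0.003,0,0,0.13,20],[0,0,0.004,0,0,0.175,20],[0,0,0.006,0,0,0.22,20],[0,0,0.007,0,0,0.265,20],[0,0,0.008,0,0,0.31,20],[0,0,0.009,0,0,0.34,20],[0,0,0.009,0,0,0.34,20],[0,0,0.009,0,0,0.34,20]]])

```text
time: 11.02
ee_pos: [0.4063, -0.0093, 0.0722]
eef_rot: [0.969, -0.247, -0.001, 0.001]
ft_force: [-3.1, -5.2, 5.5]
finger_gap: 0.44
grasp_force: 29.9
```

Emit:
move_arm(motion=[[[0,0,0,0,0,0,80],[0,0,0,0,0,0,80],[0,0,0,0,0,0,80],[0,0,0,0,0,0,80],[0,0,-0.1,0,0,0,80],[0,0,-0.2,0,0,-0.1,80],[0,0,-0.3,0,0,-0.2,80],[0,0,-0.4,0,0,-0.3,80],[0,0,-0.4,0,0,-0.34,80],[0,0,-0.4,0,0,-0.34,80]]])

```text
time: 11.85
ee_pos: [0.4091, -0.0071, 0.1944]
eef_rot: [0.998, 0.066, 0.003, 0.0]
ft_force: [-0.3, -0.2, -0.1]
finger_gap: 0.918
grasp_force: 0.0
```

```bash
python3 - <<'E'
from h import *
plan([.46,.004,.19],-78)
E
```

```text
t 11.85 at [ 0.4091 -0.0071  0.1944] F [-0.3 -0.2 -0.1] shift [ 0.173 -0.014  0.016] turn [ 0.    -0.003 -0.037]
```

Emit:
move_arm(motion=[[[0.2,0,0,0,0,-0.037,0],[0.2,0,0,0,0,-0.037,0],[0.2,0,0,0,0,-0.037,0],[0.2,0,0,0,0,-0.037,0],[0.2,0,0,0,0,-0.037,0],[0.2,0,0,0,0,-0.037,0],[0.2,0,0,0,0,-0.037,0]]])

```text
time: 12.43
ee_pos: [0.4661, -0.0001, 0.1923]
eef_rot: [0.995, 0.102, -0.0, 0.0]
ft_force: [0.1, -0.1, 0.3]
finger_gap: 0.474
grasp_force: 0.0
```

```bash
python3 - <<'E'
from h import *
plan([.46,.004,.19],-78)
d=snap("wrist")
h=d["hsv"].astype(int);m=(h[...,0]>22)&(h[...,0]<36)&(h[...,1]>100)&(h[...,2]>90)
m[:, :200]=0;m[:,440:]=0;m[230:]=0
n,l,st,c=cv2.connectedComponentsWithStats(m.astype(np.uint8));i=1+np.argmax(st[1:,4]);x,y,w,hh,_=st[i];print(st[i])
a=d["img"][max(y-8,0):y+hh+8,max(x-15,0):x+w+15];print(max(x-15,0),max(y-8,0),a.shape)
cv2.imwrite("pics/w8.png",cv2.cvtColor(cv2.resize(a,None,fx=4,fy=4,interpolation=cv2.INTER_CUBIC)[:600],cv2.COLOR_RGB2BGR))
cx=x+w//2
for v in range(y,min(y+hh+100,230)): print(v,d["img"][v,cx-3:cx+4].mean(0).astype(int),end=' ')
E
```

```text
t 12.43 at [ 4.661e-01 -1.000e-04  1.923e-01] F [ 0.1 -0.1  0.3] shift [-0.017 -0.017  0.008] turn [ 0.     0.    -0.003]
[ 296    0   35  187 4319]
281 0 (195, 65, 3)
0 [205 210 108] 1 [205 210 109] 2 [205 210 109] 3 [204 209 107] 4 [205 210 108] 5 [205 210 109] 6 [205 210 108] 7 [205 210 109] 8 [205 210 109] 9 [205 210 109] 10 [205 210 109] 11 [205 210 109] 12 [205 210 109] 13 [206 211 110] 14 [206 211 110] 15 [206 211 109] 16 [206 211 110] 17 [206 211 110] 18 [206 211 111] 19 [207 212 112] 20 [206 211 111] 21 [207 211 111] 22 [206 211 111] 23 [206 211 111] 24 [206 211 111] 25 [207 212 112] 26 [207 212 112] 27 [207 212 112] 28 [207 212 112] 29 [207 212 112] 30 [207 212 113] 31 [207 212 113] 32 [207 212 112] 33 [207 212 112] 34 [208 213 113] 35 [207 212 113] 36 [207 212 113] 37 [208 212 112] 38 [207 212 113] 39 [207 212 113] 40 [208 212 114] 41 [208 213 114] 42 [208 213 114] 43 [208 213 115] 44 [208 213 114] 45 [208 213 114] 46 [208 213 115] 47 [208 213 114] 48 [208 213 115] 49 [208 213 115] 50 [208 213 115] 51 [208 213 115] 52 [208 213 115] 53 [209 213 116] 54 [208 213 115] 55 [207
[... 2349 characters left out ...]
91 [152 137 112] 192 [185 168 138] 193 [191 175 144] 194 [191 175 145] 195 [191 175 145] 196 [192 176 146] 197 [192 176 146] 198 [192 175 145] 199 [191 175 145] 200 [191 176 145] 201 [192 176 146] 202 [191 176 145] 203 [192 176 145] 204 [191 176 145] 205 [192 176 145] 206 [190 174 144] 207 [175 162 143] 208 [154 152 154] 209 [156 158 168] 210 [160 162 173] 211 [160 162 173] 212 [159 163 172] 213 [160 163 173] 214 [160 163 173] 215 [160 163 173] 216 [159 162 172] 217 [160 163 173] 218 [160 163 173] 219 [160 162 173] 220 [159 162 172] 221 [160 163 173] 222 [160 163 173] 223 [160 163 173] 224 [159 162 172] 225 [159 162 173] 226 [160 162 173] 227 [159 162 172] 228 [160 162 172] 229 [159 162 172]
```

View pics/w8.png

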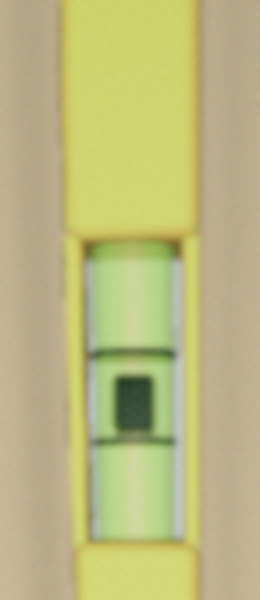

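The crop shows the bubble at rows 94–107, between rings at rows 87.5 and 109.5. It is about 1.7 mm towards the knob end, so I'll turn about 0.28 rad further clockwise.

Emit:
move_arm(motion=[[[-0.1,-0.013,0,0,0,0,80],[-0.199,-0.013,0,0,0,0,80],[-0.199,-0.013,0.05,0,0,0,80],[-0.199,-0.013,0.1,0,0,0,80],[-0.199,-0.013,0.1,0,0,0,80],[-0.199,-0.013,0.1,0,0,0,80],[-0.199,-0.013,0.2,0,0,0,80],[-0.199,-0.013,0.3,0,0,0,80],[-0.199,-0.013,0.4,0,0,0,80],[-0.199,-0.013,0.4,0,0,0,80]]])

```text
time: 13.32
ee_pos: [0.4048, -0.0083, 0.0691]
eef_rot: [0.995, 0.102, -0.004, -0.0]
ft_force: [-1.8, -0.1, -0.2]
finger_gap: 0.916
grasp_force: 0.0
```

Emit:
move_arm(motion=[[[0,0,0,0,0,0,20],[0,0,0,0,0,0,20],[0,0,0,0,0,0,20],[0,0,0,0,0,0,20],[0,0,0,0,0,0,20],[0,0,0,0,0,0,20],[0,0,0,0,0,0,20],[0,0,0,0,0,0,20],[0,0,0,0,0,0,20],[0,0,0,0,0,0,20]]])

```text
time: 14.15
ee_pos: [0.4079, -0.0081, 0.0727]
eef_rot: [0.995, 0.102, 0.0, -0.0]
ft_force: [-1.6, 1.2, 5.9]
finger_gap: 0.441
grasp_force: 30.0
```

Emit:
move_arm(motion=[[[0,0,0.001,0,0,0.03,20],[0,0,0.002,0,0,0.07,20],[0,0,0.003,0,0,0.11,20],[0,0,0.0035,0,0,0.137,20],[0,0,0.0035,0,0,0.137,20],[0,0,0.0035,0,0,0.137,20],[0,0,0.0035,0,0,0.137,20]]])

```text
time: 14.73
ee_pos: [0.4077, -0.0088, 0.0716]
eef_rot: [0.999, -0.042, 0.0, 0.0]
ft_force: [-1.5, -1.4, 4.8]
finger_gap: 0.442
grasp_force: 30.0
```

Emit:
move_arm(motion=[[[0,0,0,0,0,0,80],[0,0,0,0,0,0,80],[0,0,0,0,0,0,80],[0,0,0,0,0,0,80],[0,0,-0.1,0,0,0,80],[0,0,-0.2,0,0,-0.05,80],[0,0,-0.3,0,0,-0.1,80],[0,0,-0.4,0,0,-0.137,0],[0,0,-0.4,0,0,-0.137,0],[0,0,-0.4,0,0,-0.137,0]]])

```text
time: 15.57
ee_pos: [0.4087, -0.0082, 0.1926]
eef_rot: [0.995, 0.101, 0.002, 0.0]
ft_force: [-0.8, -0.3, -1.3]
finger_gap: 0.767
grasp_force: 0.0
```

Emit:
move_arm(motion=[[[0.12,0,0,0,0,0,0],[0.25,0.01,0,0,0,0,0],[0.3,0.01,0,0,0,0,0],[0.3,0.01,0,0,0,0,0],[0.3,0.01,0,0,0,0,0],[0.3,0.01,0,0,0,0,0],[0.3,0.01,0,0,0,0,0],[0.3,0.01,0,0,0,0,0]]])

```text
time: 16.23
ee_pos: [0.4952, 0.0067, 0.191]
eef_rot: [0.995, 0.101, -0.0, 0.0]
ft_force: [0.1, -0.1, -0.8]
finger_gap: 0.165
grasp_force: 0.0
```

```bash
cat >> h.py <<'E'
def bubble():
    """bubble offset (mm, + toward lower rows = knob end) from ring middle, by dark-row profile in the wrist view"""
    d=snap("wrist");h=d["hsv"].astype(int);m=(h[...,0]>22)&(h[...,0]<36)&(h[...,1]>100)&(h[...,2]>90)
    m[:,:200]=0;m[:,440:]=0;m[230:]=0
    n,l,st,c=cv2.connectedComponentsWithStats(m.astype(np.uint8));i=1+np.argmax(st[1:,4]);x,y,w,hh,_=st[i];cx=x+w//2
    v=d["img"][:,cx-3:cx+4,1].mean(1);rows=np.arange(230)
    b=np.flatnonzero(v[:230]<100);b=b[(b>y+5)&(b<y+hh-8)]
    g=np.array([v[r] for r in range(b.min()-16,b.max()+17)]);r0=b.min()-16
    # subpixel bubble edges at 110, window edges/rings printed as profile
    print("box",st[i],"bubble rows",b.min(),b.max());print("profile from",r0,g.astype(int).tolist())
    # side profile (off bubble) for the rings only
    e=np.concatenate([d["img"][:,cx-9:cx-6,1],d["img"][:,cx+7:cx+10,1]],1).mean(1)
    print("ring prof",e[r0-3:b.max()+20].astype(int).tolist())
    return d
E
python3 - <<'E'
from h import *
plan([.46,.004,.19],-78);bubble()
E
```

```text
t 16.23 at [0.4952 0.0067 0.191 ] F [ 0.1 -0.1 -0.8] shift [-0.117 -0.015  0.003] turn [ 0.     0.    -0.003]
box [ 297   38   34  180 3987] bubble rows 129 140
profile from 113 [209, 209, 210, 210, 210, 209, 209, 210, 209, 206, 188, 153, 172, 200, 189, 142, 88, 75, 76, 79, 80, 84, 84, 85, 86, 86, 85, 93, 131, 176, 188, 158, 127, 166, 201, 209, 210, 210, 210, 209, 210, 210, 210, 210]
ring prof [196, 195, 195, 195, 195, 195, 195, 197, 197, 197, 196, 196, 193, 173, 135, 157, 189, 196, 194, 193, 191, 190, 190, 190, 190, 191, 189, 189, 188, 188, 190, 191, 190, 178, 146, 124, 159, 185, 190, 191, 191, 192, 193, 193, 192, 192, 192, 191, 190, 190]
```

The bubble is now centred: rings at rows 124.1 and 145, bubble from 128.2 to 141.0. Next is the press, with shut fingers, on the near flat top.

Emit:
move_arm(motion=[[[0.041,-0.017,0.1,0,0,0,0],[0.041,-0.017,0.2,0,0,0,0],[0.041,-0.017,0.25,0,0,0,0],[0.041,-0.017,0.27,0,0,0,0],[0.041,-0.017,0.27,0,0,0,0],[0.041,-0.017,0.28,0,0,0,0],[0.041,-0.017,0.29,0,0,0,0],[0.041,-0.017,0.29,0,0,0,0],[0.041,-0.017,0.29,0,0,0,0]]])

```text
time: 17.03
ee_pos: [0.5079, 0.0144, 0.105]
eef_rot: [0.995, 0.101, 0.001, 0.0]
ft_force: [0.1, 0.2, 0.5]
finger_gap: 0.005
grasp_force: 0.0
```

```bash
python3 - <<'E'
from h import *
plan([.506,.0143,.098],-78);d=snap("wrist","w9.png")
E
```

```text
t 17.03 at [0.5079 0.0144 0.105 ] F [0.1 0.2 0.5] shift [-0.006 -0.001  0.023] turn [ 0.    -0.001 -0.003]
```

View pics/w9.png

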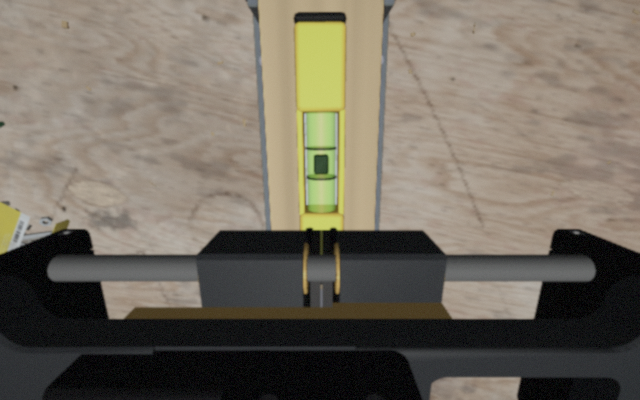

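The bubble at (321,163) stays in view midway between its rings (rows 149 and 177), and the fingertips are over the near flat top, in line with the level. Now down gently.

Emit:
move_arm(motion=[[[-0.006,0,0.008,0,0,0,0],[-0.006,0,0.012,0,0,0,0],[-0.006,0,0.016,0,0,0,0],[-0.006,0,0.016,0,0,0,0],[-0.006,0,0.016,0,0,0,0]]])

```text
time: 17.5
ee_pos: [0.5056, 0.0141, 0.0994]
eef_rot: [0.995, 0.102, -0.0, 0.0]
ft_force: [-0.1, -0.5, 0.3]
finger_gap: 0.006
grasp_force: 0.0
```

Emit:
move_arm(motion=[[[0,0,0.002,0,0,0,0],[0,0,0.004,0,0,0,0],[0,0,0.004,0,0,0,0],[0,0,0.004,0,0,0,0]]])

```text
time: 17.83
ee_pos: [0.5058, 0.0142, 0.0984]
eef_rot: [0.995, 0.102, 0.0, 0.0]
ft_force: [-0.9, -0.0, 2.1]
finger_gap: 0.007
grasp_force: 1.0
```

Emit:
move_arm(motion=[[[0,0,0.001,0,0,0,0],[0,0,0.002,0,0,0,0],[0,0,0.003,0,0,0,0],[0,0,0.003,0,0,0,0],[0,0,0.003,0,0,0,0],[0,0,0.003,0,0,0,0]]])

```text
time: 18.33
ee_pos: [0.5058, 0.0141, 0.0984]
eef_rot: [0.995, 0.102, 0.0, 0.0]
ft_force: [-3.7, -0.7, 8.7]
finger_gap: 0.005
grasp_force: 4.5
```

Emit:
move_arm(motion=[[[0,0,0,0,0,0,0],[0,0,0,0,0,0,0],[0,0,0,0,0,0,0],[0,0,0,0,0,0,0],[0,0,0,0,0,0,0],[0,0,0,0,0,0,0]]])

```text
time: 18.83
ee_pos: [0.5058, 0.0141, 0.0983]
eef_rot: [0.995, 0.102, 0.0, 0.0]
ft_force: [-2.6, 0.2, 9.2]
finger_gap: 0.007
grasp_force: 4.5
```

```bash
python3 - <<'E'
from h import *
bubble()
for i in range(4): snap("scene");s=manip.state();print(round(s["time"],2),np.round(s["ft_force"],1))
E
```

```text
box [ 293   12   54  218 7294] bubble rows 153 171
profile from 137 [206, 206, 206, 206, 206, 201, 186, 160, 128, 108, 156, 197, 205, 200, 173, 109, 61, 68, 75, 75, 77, 77, 76, 77, 78, 78, 79, 78, 78, 79, 78, 78, 75, 70, 77, 120, 153, 161, 158, 142, 106, 123, 173, 201, 207, 206, 206, 207, 206, 207, 206]
ring prof [205, 205, 205, 205, 205, 205, 205, 204, 201, 188, 156, 110, 99, 156, 196, 205, 204, 198, 180, 159, 152, 152, 152, 152, 152, 151, 151, 151, 152, 152, 152, 152, 152, 151, 152, 152, 157, 166, 167, 163, 159, 152, 126, 96, 145, 190, 203, 205, 205, 205, 206, 205, 205, 205, 205, 205, 205]
18.93 [-2.4 -0.1  9.3]
18.98 [-2.6 -1.1  8.9]
19.03 [-3.1  0.1  9. ]
19.08 [-2.2 -0.6  9.7]
```

Emit:
move_arm(motion=[[[0,0,0.0003,0,0,0,0],[0,0,0.0003,0,0,0,0],[0,0,0.0003,0,0,0,0],[0,0,0.0003,0,0,0,0],[0,0,0.0003,0,0,0,0],[0,0,0.0003,0,0,0,0],[0,0,0.0003,0,0,0,0],[0,0,0.0003,0,0,0,0],[0,0,0.0003,0,0,0,0],[0,0,0.0003,0,0,0,0]]])

```text
time: 19.92
ee_pos: [0.5058, 0.0141, 0.0983]
eef_rot: [0.995, 0.102, 0.0, 0.0]
ft_force: [-2.7, -0.8, 9.6]
finger_gap: 0.005
grasp_force: 4.9
```

```bash
python3 - <<'E'
from h import *
bubble();s=manip.state();print(np.round(s["ft_force"],1))
if 8<s["ft_force"][2]<12.5: print(manip.job_done())
E
```

```text
box [ 293   12   54  218 7308] bubble rows 153 171
profile from 137 [206, 206, 207, 206, 205, 201, 187, 160, 127, 108, 156, 197, 206, 200, 173, 108, 63, 68, 73, 75, 76, 76, 76, 79, 78, 79, 77, 78, 79, 79, 77, 77, 74, 71, 78, 119, 154, 162, 159, 141, 105, 124, 173, 201, 206, 206, 206, 206, 206, 206, 206]
ring prof [206, 206, 206, 205, 205, 205, 205, 205, 201, 187, 156, 112, 99, 156, 196, 204, 204, 198, 180, 160, 152, 152, 151, 152, 151, 151, 152, 151, 152, 152, 152, 151, 152, 152, 152, 153, 158, 167, 168, 164, 160, 153, 129, 98, 145, 190, 204, 205, 205, 205, 205, 206, 205, 205, 205, 205, 206]
[-3.1 -0.9  9.2]
the job is handed in; nothing more can be done
None
```

The job is handed in at about 20 s: the level stands upright, lengthwise on the middle of the shelf, the bubble is within about 0.3 mm of centre, and the arm is still pressing on the level with about 9.5 N.

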